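# Clamp a glued pen-tray blank in the screw press

## Robot

A 6-joint arm with a two-finger parallel gripper is mounted at the origin on the work surface. World frame = base frame: x ahead of the robot, y to its left, z up, the work surface at z = 0. Lengths are in m, angles in degrees, forces in N, time in s.
With the tool pointing down it reaches from about 0.2 to 0.875 m from the base axis. Payload 3.4 kg.
Tool frame: the origin (TCP) lies between the finger pads; the fingertips stand 14 mm ahead of it and the grasp point (between the pads) lies 5 mm behind it; z points along the fingers, y is the line along which they close (so a half turn about z gives the same grasp; the last joint's range is limited). The gripper opens to 94 mm and grips with 3 to 60 N. Pads are 16 mm wide; open, the fingers measure 119 mm over their backs; the gripper's body (75 mm by 177 mm) begins 78 mm behind the grasp point.
Start: joints at [67.208, 15.808, 86.224, -0, 77.962, -6.933], TCP at [0.157, 0.553, 0.219] pointing down, gripper open.
Joint ranges: [-165.64, 165.64], [-43.16, 119.46], [12.63, 154.43], [-67.54, 247.53], [6.08, 155.33], [-154.97, 154.97]. Speed limits (degrees/s): [147.25, 147.25, 180, 180, 180, 180].

## Interface

Orientations are given as a 3x3 rotation matrix whose columns are the frame's x, y, z axes.
In Python, from cell import bot gives the robot as it stands.
- The arm moves only by the shell command python3 -m pendant [OPENING] [FORCE], which reads ROWS from standard input. ROWS is a JSON list that holds a single list of rows (three levels of brackets), with 1 to 5 rows, each of 6 numbers: dx, dy, dz in m, then a rotation vector rx, ry, rz in degrees; each row shifts and turns the commanded pose from where the row before left it, along the tool's axes as they then stand; what a row does not reach is not made up. A row lasts 1/12 s, in which the tool goes at most 0.0417 m and 7.16 degrees, less where a joint would pass 70% of its speed; a pose out of reach is approached as far as the arm can. OPENING is the finger opening in m, set as the command begins (- or left out keeps the last). The fingers move at their own pace and stop on an object; FORCE is the grip in N (left out, the last holds). Time passes only in rows, so rows that do not move let the fingers close. It prints the time, the measured TCP pose, the force, the opening and the grip force at its end. Input that does not fit is refused with a message, and nothing moves.
- bot.read_state(): the state, without advancing time (a new reading comes with each control period).
- bot.grab_frame(name): name is "side" or "top" or "wrist"; returns the picture (480x640x3 uint8, red, green, blue); there is no depth.
- bot.camera_model(name): a dict with "camera_matrix" (3x3 intrinsics, pixels), "world_from_camera" (4x4, takes a point from camera to world coordinates). Camera axes: x right, y down, z forward; pixel columns grow to the right and rows downward; lengths in m; the calibration is good to about 2 mm. A picture is of the moment at which its call begins: read the wrist's pose just before it. camera_model takes no time and is no camera call; for the wrist camera it gives the pose at the moment of the call.
- bot.finish_job(): hands the job in; it is judged then, once.
Trained networks look in the newest picture that a camera, given by its name, has taken for a name from the list of things; names that differ only in an ending like _2 or _b are one class to them, and where a whole thing is asked for, a point or a joint stands for the part that bears it (a point fixed in the world has none). Each returns a list of dicts, best first, with "confidence" (0 to 1); they miss things now and then, are a little off and sometimes report something else, mostly with a low value. They report only what shows in the picture. A call takes as long as a camera call. They do not tell look-alikes from the thing itself.
- bot.search_frame(camera, label): "box" ([left, top, right, bottom] in pixels, round what is visible of it).
The state is a dict: "t": time; "joints": joint angles; "dq": joint speeds; "effort": joint torques, N m; "position": TCP position; "eef_rot": TCP orientation; "ft_force": force on the tool from outside, world axes, zero at the start; "torque": the same for the moment, N m; "finger_gap": finger opening in m; "finger_force": force on a finger pad.
Only numpy, scipy, OpenCV 4.12 (cv2) and the standard library are available. Lean on these libraries where they do the work, as an engineer would, in place of code of your own. Each camera call takes 0.05 s, during which the arm holds its last target. There are 200 camera calls.

## Task

Slide the glued wooden blank along the press's channel until it is fully home against the back stop, pushing it gently. Then wind the press down onto it clockwise by its spokes, one spoke after another from the open front, until the push a spoke needs has nearly doubled from its easy running; leave the blank clamped like that, push only on the spokes to work the press, and do not disturb the other things on the bench.

Things in the scene. Friction and masses are not known exactly. Their poses are not given: they have to be found in the camera images.
- press: green bench screw press, fixed. Origin on the table under the vertical screw axis; x to its back, -x is its open front, z up. Base plate 15 mm thick, x = -190 to +80 mm, 200 mm wide; on it a channel along x, 64 mm wide between steel rails 8 mm thick and 12 mm high, x = -175 to +25 mm. Portal over it: columns at y = +-68 mm, crossbeam 50 x 166 mm, top at z = 175 mm
- back_stop (a point): middle of the front face of the steel block that closes the channel (20 mm behind the screw axis, 64 mm wide, top 45 mm above the table); the point's axes are the press's
- guard_edge (a point): middle of the front bar of the yellow guard, a roof of thin bars on two posts over the rear half of the star: bars 8 mm thick at most, 50 mm apart, tops 239 mm above the table, from x = +20 back to +118 mm in the press's frame, y = +-104 mm, with short prongs down at its front corners. Fingers can sweep spokes only in front of it (press x below about 0)
- star: capstan: dark hub, radius 22 mm, top 25 mm (its pin 37 mm) above the spokes' centre lines; four level steel spokes 90 degrees apart, 12 mm round, free from 22 to 74 mm out, then 20 mm balls centred 84 mm out (one red, three black). Origin on the vertical axis at the spokes' centre lines, 207 mm above the table; x along the red-ball spoke, the others along y, -x, -y
- star_hub (a point): point on the star's axis at spoke height; fixed, axes the press's. Clockwise from above lowers the ram 8 mm per rad; the pad meets the blank after 2.8 to 5 rad. The star stays where left. Running free it takes 5 to 6 N pushed squarely 62 mm from the axis; past contact about 2 N more per 0.1 rad (1.3 N per 10 N of clamping). Never push it with over 25 N
- ram: steel ram under the crossbeam, 34 x 60 x 20 mm, origin at the centre of its underside. Below it a brass foot, screwed out by an unknown amount, and a rubber-faced pad 30 x 50 mm on a stiff spring (20 N/mm); the pad's face is 19 to 29 mm under the ram's origin, different each time. Right clamping is 22 to 60 N (aim for 40); over 90 N spoils the blank
- blank: laminated wooden blank, dark-light-dark, two thin red lines on top, 170 x 60 x 24 mm, 0.2 to 0.35 kg, lying lengthwise in the channel. Origin at the centre of its underside, x along it to the press's back. Home, its far end touches the back stop, its front end is 150 mm in front of the screw axis, clear of the star. It starts 35 to 60 mm short. Push with at most 25 N
- pot: blue ceramic water pot, 90 mm across, 85 mm high, origin under its centre; leave alone
- ink_jar: amber glass jar with dark cap, 52 mm across, 85 mm high, beside the press, origin under its centre; leave alone
- glue_jar: low amber glass jar with black cap, 56 mm across, 55 mm high, beside the press, origin under its centre; leave alone
- brush_block: wooden block 120 x 90 x 35 mm with five upright brushes reaching up to about 200 mm, origin under its centre; leave alone
- lacquer_box: red lacquered box 164 x 94 x 58 mm, origin under its centre; leave alone
- paint_tube: small white and blue paint tube 87 x 26 x 14 mm, lying, origin under its centre; leave alone
- lacquer_brush: brush lying on the table, origin under it; leave alone
There are look-alikes about, which are no part of the job. What is shaped like the blank but purple or yellow is not meant.

How it is judged (in metres and radians):
On the way, in this order (a step that is already met when the one before it is completed fails the run):
1. the blank is home against the back stop, not yet clamped (x of blank in the frame of press above -0.068 m and contact force between ram and blank below 1 N), for 0.2 s.
2. the pad clamps the blank with 22 to 60 N (contact force between ram and blank between 22 and 60 N), for 0.2 s.
At the end, for the whole second after the job is handed in: The blank lies in the channel within 3 mm of the back stop, the pad presses on it with 22 to 60 N, and the star and the blank are at rest (all of step 2 and x of blank in the frame of press above -0.068 m and angular speed of star below 0.05 rad/s and linear speed of blank below 0.01 m/s); the robot touches nothing.
It fails at once if a spoke or the hub is pushed with more than 25 N (contact force between any of the fingers, the arm and star above 25 N).
It fails at once if the blank is pushed with more than 25 N by the robot (contact force between the fingers and blank above 25 N).
It fails at once if the blank is pressed with more than 90 N (contact force between ram and blank above 90 N).
It fails at once if the ram is pushed directly by the robot (contact force between any of the fingers, the arm and ram above 3 N).
It fails at once if another thing on the bench is moved by more than 20 mm (distance of any of pot, ink_jar, glue_jar, brush_block, lacquer_box, paint_tube, lacquer_brush from where it was at the start of the episode above 0.02 m).
It also fails if it takes over 70 s, if anything falls off the work surface, if the arm or the gripper's body presses on something with over 40 N, if the wrist force passes 120 N, or if a joint passes its speed limit or range.

## Working session

There is one attempt and no reset: what is moved stays moved. The work goes in short steps, Python scripts to look and compute and a shell command to move; the robot and the scene stay as the last step left them, time stands still between calls to the robot, and variables do not carry over. Pictures are saved under pics/ and viewed, at most 10 in all, crops included, and the job is handed in when it is done.

```bash
mkdir -p pics; ls
python3 - <<'E'
from cell import bot
import cv2
for n in ["side","top"]:
    f=bot.grab_frame(n); cv2.imwrite(f"pics/{n}0.png",f[:,:,::-1])
    m=bot.camera_model(n); print(n,m["camera_matrix"].tolist(),m["world_from_camera"].round(4).tolist())
    for l in ["press","star","star_hub","blank","ram","guard_edge","back_stop","pot","ink_jar","glue_jar","brush_block"]:
        try: print(l,[(d["box"],round(d["confidence"],2)) for d in bot.search_frame(n,l)][:3])
        except Exception as e: print(l,e)
print(bot.read_state())
E
```

```text
pics
side [[623.9544321004324, 0.0, 310.07891722167585], [0.0, 623.9544321004324, 227.85005276560918], [0.0, 0.0, 1.0]] [[0.7029, -0.4951, 0.5106, -0.2375], [-0.7112, -0.4776, 0.5159, -0.8362], [-0.0116, -0.7258, -0.6878, 1.1935], [0.0, 0.0, 0.0, 1.0]]
press [([273.6, 135.6, 401.3, 294.3], 0.95)]
star [([313.1, 156.7, 375.8, 201.7], 0.92)]
star_hub [([271.7, 134.4, 401.8, 293.1], 0.89)]
blank [([233.8, 312.3, 308.4, 342.5], 0.81), ([158.8, 219.0, 231.0, 260.1], 0.62), ([290.4, 230.0, 349.2, 284.8], 0.58)]
ram [([333.0, 199.3, 356.1, 222.8], 0.84)]
guard_edge [([275.0, 135.8, 400.3, 298.6], 0.68)]
back_stop [([271.3, 133.0, 402.5, 294.9], 0.87), ([347.2, 346.9, 386.4, 398.9], 0.35)]
pot [([345.0, 347.1, 385.1, 397.7], 0.71)]
ink_jar [([252.9, 209.3, 273.6, 243.2], 0.8), ([290.1, 233.2, 346.9, 285.0], 0.33)]
glue_jar [([384.6, 249.6, 404.9, 283.3], 0.62)]
brush_block [([193.3, 116.2, 240.5, 186.7], 0.88)]
top [[438.0477080244355, 0.0, 320.68636039370216], [0.0, 438.0477080244355, 241.674377132006], [0.0, 0.0, 1.0]] [[0.014, -0.9944, 0.1043, 0.421], [-0.9998, -0.0152, -0.0104, -0.0465],
[... 851 characters left out ...]
e-04,
        7.79636680e+01, -6.93291238e+00]), 'dq': array([-0.09325609, -0.00365883,  0.04880669,  0.01285777,  0.11000479,
        0.02598234]), 'effort': array([ 6.95060153e-04, -4.04462600e+01, -2.37502688e+01,  6.98326109e-02,
        2.47305888e-02,  1.86559265e-05]), 'position': array([0.15716418, 0.55312952, 0.21948158]), 'eef_rot': array([[-9.61930553e-01,  2.73294001e-01,  2.70803335e-05],
       [ 2.73294001e-01,  9.61930552e-01,  4.13862745e-05],
       [-1.47387796e-05,  4.72116147e-05, -9.99999999e-01]]), 'ft_force': array([ 0.33773786,  0.7497518 , -0.05159531]), 'torque': array([ 0.0124693 , -0.00774683,  0.01144741]), 'finger_force': 0.0, 'finger_gap': 0.09432163249334775}
```

Run:
```python
import cv2
a=cv2.imread("pics/top0.png")[110:290,230:410]; b=cv2.imread("pics/side0.png")[120:310,240:430]
cv2.imwrite("pics/t0c.png",cv2.resize(a,(600,600),interpolation=cv2.INTER_CUBIC))
cv2.imwrite("pics/s0c.png",cv2.resize(b,(600,600),interpolation=cv2.INTER_CUBIC))
```

```text
(no output)
```

View pics/t0c.png

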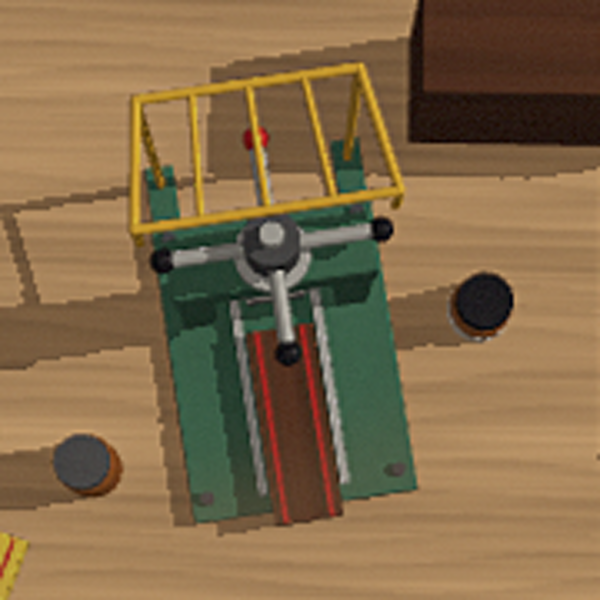

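View pics/s0c.png

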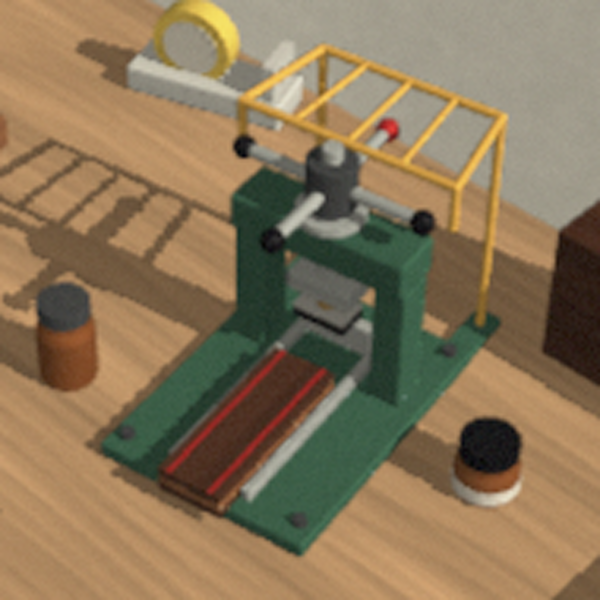

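View pics/top0.png

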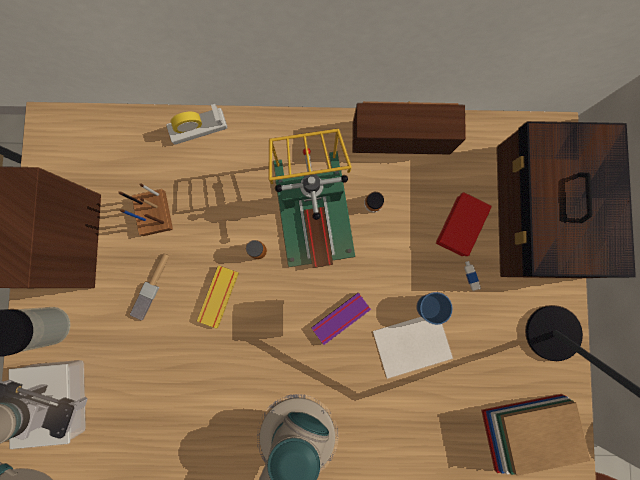

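```bash
cat > h.py <<'E'
import numpy as np
from cell import bot
def proj(n,P):
    m=bot.camera_model(n);P=np.atleast_2d(P)
    c=(np.c_[P,np.ones(len(P))]@np.linalg.inv(m["world_from_camera"]).T)[:,:3]
    q=c@m["camera_matrix"].T; return q[:,:2]/q[:,2:]
def R2(a): return np.array([[np.cos(a),-np.sin(a)],[np.sin(a),np.cos(a)]])
def W(p,P): # press->world
    P=np.atleast_2d(P).astype(float); return np.c_[P[:,:2]@R2(p[2]).T+p[:2],P[:,2]]
E
python3 - <<'E'
from h import *
from scipy.optimize import least_squares
T=lambda u,v:(230+.3*u,110+.3*v); S=lambda u,v:(240+.3167*u,120+.3167*v)
def pts(q):
    p=q[:3];a=q[3];b=q[4]
    ball=[[.084*np.cos(a+k*np.pi/2),.084*np.sin(a+k*np.pi/2),.207] for k in range(4)]
    return W(p,ball+[[0,0,.244],[-.19,.1,.015],[-.19,-.1,.015],[b-.085,.030,.039],[b-.085,-.030,.039]])
top=np.array([T(256,138),T(162,261),T(287,352),T(381,228),T(271,233),T(197,523),T(415,489),T(288,524),T(341,514)])
sid=np.array([S(390,130),S(245,146),S(272,240),S(423,223),S(333,145),S(104,445),S(301,550),S(164,471),S(213,495)])
f=lambda q:np.r_[(proj("top",pts(q))-top).ravel(),(proj("side",pts(q))-sid).ravel()]
r=least_squares(f,[.55,0,0.1,0,-.11],loss='soft_l1')
q=r.x;print(q,np.degrees(q[2:4]));print(f(q).reshape(2,-1,2).round(1).tolist())
np.save("q.npy",q)
st=bot.read_state();print("blank front end",W(q,[[q[4]-.085,0,.03]]),"hub",W(q,[[0,0,.207]]))
for l in [[-.105,0,.03],[-.065,0,.03]]:print(W(q,[l]))
E
```

```text
[ 0.68417658 -0.03260585  0.17171018 -0.01231692 -0.11819645] [ 9.83826851 -0.70570771]
[[[0.1, -0.0], [0.1, -0.4], [0.2, 0.0], [-0.1, 0.2], [0.1, -0.2], [-0.7, 0.0], [1.3, -0.4], [-3.7, 0.1], [1.0, -0.2]], [[-0.6, 0.3], [0.1, 0.3], [-0.0, 0.3], [-0.1, 0.0], [0.0, 0.7], [-1.5, -0.5], [0.5, -0.7], [-2.1, -0.8], [1.9, 1.6]]]
blank front end [[ 0.48396834 -0.06732555  0.03      ]] hub [[ 0.68417658 -0.03260585  0.207     ]]
[[ 0.58072071 -0.05054695  0.03      ]]
[[ 0.62013247 -0.04371225  0.03      ]]
```

```bash
cat >> h.py <<'E'
q=np.load("q.npy")
def stat():
    s=bot.read_state();R=s["eef_rot"];p=s["position"]
    pr=R2(q[2]).T@(p[:2]-q[:2]); yaw=np.degrees(np.arctan2(R[1,0],R[0,0])-q[2])%360
    print("t%.2f press xy %s z %.4f yaw %.2f tilt %.2f F(press) %s Fz %.2f gap %.3f"%(s["t"],pr.round(4),p[2],yaw,np.degrees(np.arccos(-R[2,2])),(R2(q[2]).T@s["ft_force"][:2]).round(2),s["ft_force"][2],s["finger_gap"]))
    return s,R,p
def goto(px,py,z,yaw=None): # print tool-axis displacement to reach press-frame point
    s,R,p=stat(); d=R.T@(W(q,[[px,py,z]])[0]-p); print("tool d",d.round(4))
    if yaw is not None:
        y=np.degrees(np.arctan2(R[1,0],R[0,0])-q[2]); print("rz",round(-(((yaw-y)+180)%360-180),2))
E
python3 - <<'E'
from h import *
s=bot.read_state();m=bot.camera_model("wrist")["world_from_camera"]
print(s["eef_rot"].T@(m[:3,3]-s["position"]))
E
echo '[[[-0.025, -0.029, 0, 0, 0, 0], [-0.025, -0.029, 0, 0, 0, 0], [-0.025, -0.029, 0, 0, 0, 0], [-0.025, -0.029, 0, 0, 0, 0], [-0.025, -0.029, 0, 0, 0, 0]]]' | python3 -m pendant 0 40
echo '[[[-0.025, -0.029, 0, 0, 0, 0], [-0.025, -0.029, 0, 0, 0, 0], [-0.025, -0.029, 0, 0, 0, 0], [-0.025, -0.029, 0, 0, 0, 0], [-0.025, -0.029, 0, 0, 0, 0]]]' | python3 -m pendant
echo '[[[-0.025, -0.029, 0, 0, 0, 0], [-0.025, -0.029, 0, 0, 0, 0], [-0.025, -0.029, 0, 0, 0, 0], [-0.025, -0.029, 0, 0, 0, 0], [-0.025, -0.029, 0, 0, 0, 0]]]' | python3 -m pendant
echo '[[[-0.025, -0.029, 0, 0, 0, 0], [-0.025, -0.029, 0, 0, 0, 0], [0, 0, 0, 0, 0, 0]]]' | python3 -m pendant
python3 -c "
from h import *
goto(-.24,0,.036,180)"
```

```text
[ 7.28249397e-02  7.26758462e-05 -1.64349067e-01]
t: 1.62
position: [0.2381, 0.3779, 0.2195]
eef_rot: [[-0.962, 0.272, 0.0], [0.272, 0.962, 0.0], [-0.0, 0.0, -1.0]]
ft_force: [1.0, -0.4, -0.2]
finger_gap: 0.0638
finger_force: 0.0
t: 2.03
position: [0.3187, 0.2042, 0.2198]
eef_rot: [[-0.962, 0.273, 0.001], [0.273, 0.962, 0.001], [-0.001, 0.001, -1.0]]
ft_force: [1.4, -1.2, -0.8]
finger_gap: 0.0304
finger_force: 0.0
t: 2.45
position: [0.3994, 0.0303, 0.2198]
eef_rot: [[-0.962, 0.274, 0.001], [0.274, 0.962, 0.0], [-0.001, 0.0, -1.0]]
ft_force: [1.4, 0.8, -0.2]
finger_gap: 0.0008
finger_force: 0.0
t: 2.7
position: [0.4347, -0.0433, 0.2196]
eef_rot: [[-0.96, 0.279, 0.003], [0.279, 0.96, -0.004], [-0.004, -0.003, -1.0]]
ft_force: [0.6, 0.1, 1.1]
finger_gap: 0.0003
finger_force: 0.0
t2.70 press xy [-0.2476  0.0321] z 0.2196 yaw 153.97 tilt 0.30 F(press) [0.63 0.02] Fz 1.07 gap 0.000
tool d [-0.0202 -0.0249  0.1838]
rz -26.03
```

```bash
echo '[[[-0.01, -0.0125, 0.02, 0, 0, 0], [-0.01, -0.0125, 0.02, 0, 0, 0], [0, 0, 0.02, 0, 0, -6.5], [0, 0, 0.02, 0, 0, -6.5], [0, 0, 0.02, 0, 0, -6.5]]]' | python3 -m pendant
echo '[[[0, 0, 0.02, 0, 0, -6.5], [0, 0, 0.03, 0, 0, 0], [0, 0, 0.02, 0, 0, 0], [0, 0, 0.01, 0, 0, 0], [0, 0, 0, 0, 0, 0]]]' | python3 -m pendant
python3 -c "
from h import *
goto(-.24,0,.036,180)"
```

```text
t: 3.12
position: [0.4436, -0.0667, 0.1187]
eef_rot: [[-0.998, -0.068, 0.0], [-0.068, 0.998, 0.0], [-0.0, 0.0, -1.0]]
ft_force: [-0.6, 0.4, -1.1]
finger_gap: 0.0005
finger_force: 0.0
t: 3.53
position: [0.4416, -0.0658, 0.0374]
eef_rot: [[-0.984, -0.176, -0.005], [-0.176, 0.984, 0.002], [0.005, 0.003, -1.0]]
ft_force: [0.2, 0.1, 0.4]
finger_gap: 0.0007
finger_force: 0.0
t3.53 press xy [-0.2446  0.0088] z 0.0374 yaw 180.31 tilt 0.30 F(press) [0.25 0.07] Fz 0.36 gap 0.001
tool d [-0.0046 -0.0088  0.0014]
rz 0.31
```

```bash
echo '[[[-0.005, -0.009, 0.001, 0, 0, 0.3], [-0.006, 0, 0, 0, 0, 0], [-0.006, 0, 0, 0, 0, 0], [-0.005, 0, 0, 0, 0, 0], [-0.003, 0, 0, 0, 0, 0]]]' | python3 -m pendant
python3 -c "
from h import *
stat()"
echo '[[[-0.003, 0, 0, 0, 0, 0], [-0.003, 0, 0, 0, 0, 0], [-0.003, 0, 0, 0, 0, 0], [-0.003, 0, 0, 0, 0, 0], [-0.003, 0, 0, 0, 0, 0]]]' | python3 -m pendant
python3 -c "
from h import *
stat()"
echo '[[[-0.003, 0, 0, 0, 0, 0], [-0.003, 0, 0, 0, 0, 0], [-0.003, 0, 0, 0, 0, 0], [-0.003, 0, 0, 0, 0, 0], [-0.003, 0, 0, 0, 0, 0]]]' | python3 -m pendant
python3 -c "
from h import *
stat()"
```

```text
t: 3.95
position: [0.4717, -0.0714, 0.0393]
eef_rot: [[-0.985, -0.171, 0.002], [-0.171, 0.985, -0.0], [-0.002, -0.001, -1.0]]
ft_force: [-0.0, 0.1, -0.9]
finger_gap: 0.0006
finger_force: 0.0
t3.95 press xy [-0.216 -0.002] z 0.0393 yaw 180.01 tilt 0.14 F(press) [-0.    0.13] Fz -0.91 gap 0.001
t: 4.37
position: [0.4836, -0.0685, 0.0383]
eef_rot: [[-0.985, -0.171, -0.002], [-0.171, 0.985, 0.0], [0.002, 0.001, -1.0]]
ft_force: [-3.2, -1.1, 2.2]
finger_gap: 0.0005
finger_force: 1.7
t4.37 press xy [-0.2037 -0.0011] z 0.0383 yaw 180.02 tilt 0.13 F(press) [-3.36 -0.52] Fz 2.15 gap 0.000
t: 4.78
position: [0.5, -0.0661, 0.0383]
eef_rot: [[-0.985, -0.171, 0.0], [-0.171, 0.985, 0.0], [-0.0, 0.0, -1.0]]
ft_force: [-0.3, -0.2, -1.3]
finger_gap: 0.0006
finger_force: 0.6
t4.78 press xy [-0.1872 -0.0015] z 0.0383 yaw 180.00 tilt 0.03 F(press) [-0.31 -0.12] Fz -1.28 gap 0.001
```

```bash
echo '[[[-0.002, 0, 0, 0, 0, 0], [-0.002, 0, 0, 0, 0, 0], [-0.002, 0, 0, 0, 0, 0], [-0.002, 0, 0, 0, 0, 0], [-0.002, 0, 0, 0, 0, 0]]]' | python3 -m pendant
python3 -c "
from h import *
stat()"
echo '[[[-0.002, 0, 0, 0, 0, 0], [-0.002, 0, 0, 0, 0, 0], [-0.002, 0, 0, 0, 0, 0], [-0.002, 0, 0, 0, 0, 0], [-0.002, 0, 0, 0, 0, 0]]]' | python3 -m pendant
python3 -c "
from h import *
stat()"
echo '[[[-0.001, 0, 0, 0, 0, 0], [-0.001, 0, 0, 0, 0, 0], [-0.001, 0, 0, 0, 0, 0], [-0.001, 0, 0, 0, 0, 0]]]' | python3 -m pendant
python3 -c "
from h import *
stat()"
```

```text
t: 5.2
position: [0.5095, -0.0644, 0.0384]
eef_rot: [[-0.985, -0.171, 0.0], [-0.171, 0.985, 0.0], [-0.0, 0.0, -1.0]]
ft_force: [-0.3, -0.0, -1.9]
finger_gap: 0.0004
finger_force: 0.6
t5.20 press xy [-0.1776 -0.0015] z 0.0384 yaw 180.00 tilt 0.01 F(press) [-0.25  0.02] Fz -1.95 gap 0.000
t: 5.62
position: [0.5193, -0.0627, 0.0384]
eef_rot: [[-0.985, -0.171, -0.0], [-0.171, 0.985, 0.0], [0.0, 0.0, -1.0]]
ft_force: [-1.4, -0.2, -1.3]
finger_gap: 0.0005
finger_force: 0.7
t5.62 press xy [-0.1676 -0.0015] z 0.0384 yaw 180.00 tilt 0.01 F(press) [-1.41  0.07] Fz -1.30 gap 0.000
t: 5.95
position: [0.5229, -0.062, 0.0385]
eef_rot: [[-0.985, -0.171, -0.0], [-0.171, 0.985, 0.0], [0.0, 0.0, -1.0]]
ft_force: [-2.2, -0.3, 0.5]
finger_gap: 0.0006
finger_force: 0.9
t5.95 press xy [-0.1639 -0.0015] z 0.0385 yaw 180.00 tilt 0.02 F(press) [-2.18  0.03] Fz 0.52 gap 0.001
```

```bash
echo '[[[-0.001, 0, 0, 0, 0, 0], [-0.001, 0, 0, 0, 0, 0], [-0.001, 0, 0, 0, 0, 0]]]' | python3 -m pendant
python3 -c "
from h import *
stat()"
echo '[[[-0.001, 0, 0, 0, 0, 0], [-0.0005, 0, 0, 0, 0, 0]]]' | python3 -m pendant
python3 -c "
from h import *
stat()"
```

```text
t: 6.2
position: [0.526, -0.0615, 0.0385]
eef_rot: [[-0.985, -0.171, -0.0], [-0.171, 0.985, 0.0], [0.0, 0.0, -1.0]]
ft_force: [-3.1, -0.9, 1.8]
finger_gap: 0.0003
finger_force: 1.2
t6.20 press xy [-0.1608 -0.0015] z 0.0385 yaw 180.00 tilt 0.02 F(press) [-3.24 -0.32] Fz 1.76 gap 0.000
t: 6.37
position: [0.5271, -0.0613, 0.0385]
eef_rot: [[-0.985, -0.171, -0.001], [-0.171, 0.985, -0.0], [0.001, 0.0, -1.0]]
ft_force: [-4.4, -0.5, 2.7]
finger_gap: 0.0005
finger_force: 2.0
t6.37 press xy [-0.1597 -0.0015] z 0.0385 yaw 180.02 tilt 0.06 F(press) [-4.45  0.3 ] Fz 2.72 gap 0.001
```

```bash
echo '[[[-0.0005, 0, 0, 0, 0, 0], [-0.0005, 0, 0, 0, 0, 0]]]' | python3 -m pendant
python3 -c "
from h import *
stat()"
echo '[[[-0.0005, 0, 0, 0, 0, 0], [-0.0005, 0, 0, 0, 0, 0], [0, 0, 0, 0, 0, 0]]]' | python3 -m pendant
python3 -c "
from h import *
stat()"
```

```text
t: 6.53
position: [0.5271, -0.0614, 0.0385]
eef_rot: [[-0.985, -0.171, -0.003], [-0.171, 0.985, -0.0], [0.003, 0.0, -1.0]]
ft_force: [-6.5, -2.3, 5.3]
finger_gap: 0.0006
finger_force: 3.2
t6.53 press xy [-0.1596 -0.0015] z 0.0385 yaw 180.03 tilt 0.16 F(press) [-6.78 -1.16] Fz 5.26 gap 0.001
t: 6.78
position: [0.5271, -0.0613, 0.0385]
eef_rot: [[-0.985, -0.172, -0.005], [-0.172, 0.985, -0.001], [0.005, 0.0, -1.0]]
ft_force: [-7.3, -2.6, 6.9]
finger_gap: 0.0005
finger_force: 3.8
t6.78 press xy [-0.1596 -0.0014] z 0.0385 yaw 180.05 tilt 0.27 F(press) [-7.62 -1.36] Fz 6.92 gap 0.001
```

```bash
echo '[[[0.004, 0, 0, 0, 0, 0], [0.016, 0, 0, 0, 0, 0], [0.02, 0, -0.02, 0, 0, 0], [0.01, 0, -0.04, 0, 0, 0], [0, 0, -0.04, 0, 0, 0]]]' | python3 -m pendant
echo '[[[0, 0, -0.04, 0, 0, 7], [0, 0, -0.04, 0, 0, 7], [0, 0, -0.04, 0, 0, 7], [0, 0, -0.02, 0, 0, 7], [0, 0, 0, 0, 0, 7]]]' | python3 -m pendant
echo '[[[0, 0, 0, 0, 0, 7], [0, 0, 0, 0, 0, 7], [0, 0, 0, 0, 0, 7], [0, 0, 0, 0, 0, 7], [0, 0, 0, 0, 0, 7]]]' | python3 -m pendant
echo '[[[0, 0, 0, 0, 0, 7], [0, 0, 0, 0, 0, 7], [0, 0, 0, 0, 0, 6.7], [0, 0, 0, 0, 0, 0], [0, 0, 0, 0, 0, 0]]]' | python3 -m pendant
python3 - <<'E'
from h import *
import cv2
goto(-.058,-.027,.27,89.3)
f=bot.grab_frame("top");cv2.imwrite("pics/top1.png",cv2.resize(f[110:290,230:410,::-1],(600,600),interpolation=cv2.INTER_CUBIC))
E
```

```text
t: 7.2
position: [0.4777, -0.069, 0.1383]
eef_rot: [[-0.985, -0.17, -0.003], [-0.17, 0.985, 0.002], [0.003, 0.002, -1.0]]
ft_force: [0.6, -0.4, -0.5]
finger_gap: 0.0008
finger_force: 0.0
t: 7.62
position: [0.4846, -0.0703, 0.2848]
eef_rot: [[-0.902, 0.43, 0.015], [0.43, 0.903, -0.003], [-0.015, 0.004, -1.0]]
ft_force: [0.2, 0.5, 0.0]
finger_gap: 0.0006
finger_force: 0.0
t: 8.03
position: [0.4817, -0.0694, 0.2789]
eef_rot: [[-0.492, 0.87, 0.004], [0.87, 0.492, 0.0], [-0.002, 0.004, -1.0]]
ft_force: [-0.1, -0.4, -0.2]
finger_gap: 0.0009
finger_force: 0.0
t: 8.45
position: [0.4811, -0.0695, 0.2787]
eef_rot: [[-0.162, 0.987, 0.002], [0.987, 0.162, 0.0], [-0.0, 0.002, -1.0]]
ft_force: [-0.0, 0.6, 0.3]
finger_gap: 0.0005
finger_force: 0.0
t8.45 press xy [-0.2064 -0.0016] z 0.2787 yaw 89.48 tilt 0.14 F(press) [0.07 0.59] Fz 0.30 gap 0.000
tool d [-0.024   0.1486  0.0091]
rz 0.18
```

View pics/top1.png

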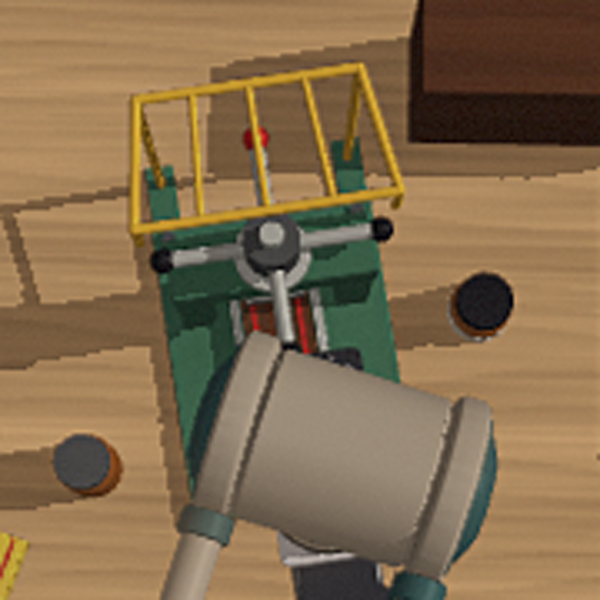

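Run:
```python
from h import *
import cv2
f=bot.grab_frame("side")[120:310,240:430,::-1]; f=cv2.resize(f,(600,600),interpolation=cv2.INTER_CUBIC)
for b in (-.150,):
  P=proj("side",W(q,[[b,.03,.039],[b,-.03,.039],[b,-.03,.015]])); 
  for x,y in P: cv2.circle(f,(int((x-240)/.3167),int((y-120)/.3167)),3,(0,255,255),-1)
cv2.imwrite("pics/side1.png",f)
```

```text
(no output)
```

View pics/side1.png

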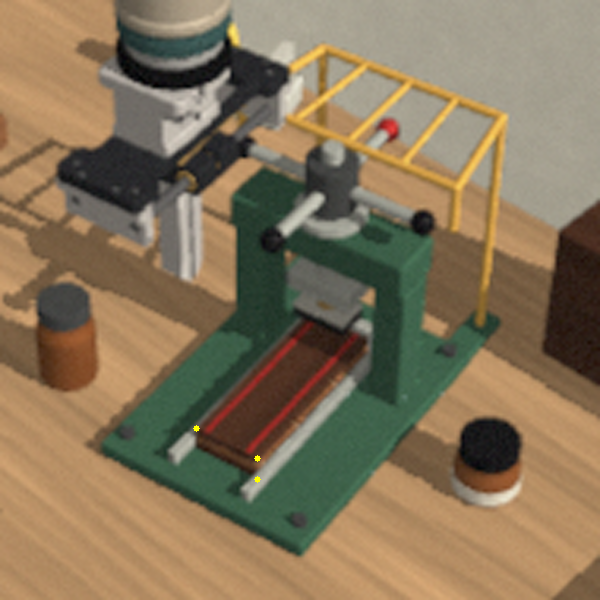

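```bash
echo '[[[-0.006, 0.037, 0, 0, 0, 0], [-0.006, 0.037, 0, 0, 0, 0], [-0.006, 0.037, 0, 0, 0, 0], [-0.006, 0.037, 0, 0, 0, 0], [0, 0, 0, 0, 0, 0]]]' | python3 -m pendant
python3 -c "
from h import *
goto(-.058,-.027,.204,89.3)"
```

```text
t: 8.97
position: [0.6367, -0.0699, 0.2758]
eef_rot: [[-0.161, 0.987, 0.003], [0.987, 0.161, 0.001], [0.0, 0.003, -1.0]]
ft_force: [0.1, 0.6, -0.5]
finger_gap: 0.0005
finger_force: 0.0
t8.97 press xy [-0.0531 -0.0287] z 0.2758 yaw 89.44 tilt 0.18 F(press) [0.22 0.54] Fz -0.47 gap 0.001
tool d [ 0.0016 -0.0051  0.0717]
rz 0.14
```

```bash
echo '[[[0, -0.0045, 0.035, 0, 0, 0], [0, 0, 0.028, 0, 0, 0], [0, 0, 0.008, 0, 0, 0], [0, 0, 0, 0, 0, 0]]]' | python3 -m pendant
python3 -c "
from h import *
goto(-.058,-.027,.204,89.3)"
echo '[[[0.004, 0, 0, 0, 0, 0], [0.003, 0, 0, 0, 0, 0], [0.002, 0, 0, 0, 0, 0], [0.002, 0, 0, 0, 0, 0]]]' | python3 -m pendant
python3 -c "
from h import *
stat()"
```

```text
t: 9.3
position: [0.6238, -0.07, 0.2049]
eef_rot: [[-0.16, 0.987, -0.006], [0.987, 0.16, 0.001], [0.002, -0.005, -1.0]]
ft_force: [0.7, -0.7, 0.1]
finger_gap: 0.0005
finger_force: 0.0
t9.30 press xy [-0.0659 -0.0265] z 0.2049 yaw 89.35 tilt 0.33 F(press) [ 0.59 -0.8 ] Fz 0.11 gap 0.000
tool d [-0.0004  0.0079  0.0008]
rz 0.05
t: 9.63
position: [0.6247, -0.0593, 0.2094]
eef_rot: [[-0.159, 0.987, 0.003], [0.987, 0.159, -0.001], [-0.001, 0.003, -1.0]]
ft_force: [-0.2, -0.1, 0.1]
finger_gap: 0.0006
finger_force: 0.0
t9.63 press xy [-0.0632 -0.0161] z 0.2094 yaw 89.33 tilt 0.19 F(press) [-0.24 -0.05] Fz 0.07 gap 0.001
```

```bash
cat >> h.py <<'E'
def tq():
    s=bot.read_state();R=s["eef_rot"];p=s["position"]
    pr=R2(q[2]).T@(p[:2]-q[:2]); F=R2(q[2]).T@s["ft_force"][:2]
    yaw=np.degrees(np.arctan2(R[1,0],R[0,0])-q[2])%360; u=np.radians(yaw+90)
    ra=pr@[np.cos(u),np.sin(u)]; ta=pr@[np.cos(u-np.pi/2),np.sin(u-np.pi/2)]
    Ft=-F@[np.cos(u-np.pi/2),np.sin(u-np.pi/2)]
    print("t%.2f theta %.1f radial %.4f tang %.4f z %.4f Ftan %.2f F@62 %.2f Fz %.2f"%(s["t"],yaw+90,ra,ta,p[2],Ft,Ft*ra/.062,s["ft_force"][2]))
E
echo '[[[0.001, 0.004, 0.004, 0, 0, 0], [0.001, 0, 0, 0, 0, 0], [0.001, 0, 0, 0, 0, 0], [0, 0, 0, 0, 0, 0]]]' | python3 -m pendant
python3 -c "
from h import *
tq()"
echo '[[[0.0031, -0.0007, 0, 0, 0, 3], [0.0031, -0.0007, 0, 0, 0, 3], [0.0031, -0.0007, 0, 0, 0, 3], [0.0031, -0.0007, 0, 0, 0, 3], [0.0031, -0.0007, 0, 0, 0, 3]]]' | python3 -m pendant
python3 -c "
from h import *
tq()"
```

```text
t: 9.97
position: [0.6274, -0.0557, 0.2034]
eef_rot: [[-0.159, 0.987, -0.0], [0.987, 0.159, 0.0], [0.0, -0.0, -1.0]]
ft_force: [-0.7, -0.3, 0.2]
finger_gap: 0.0007
finger_force: 0.0
t9.97 theta 179.3 radial 0.0597 tang -0.0138 z 0.2034 Ftan 0.16 F@62 0.15 Fz 0.16
t: 10.38
position: [0.6229, -0.043, 0.2034]
eef_rot: [[0.105, 0.994, -0.001], [0.994, -0.105, -0.004], [-0.004, -0.0, -1.0]]
ft_force: [0.7, -3.8, -0.2]
finger_gap: 0.0006
finger_force: 2.2
t10.38 theta 164.1 radial 0.0599 tang -0.0167 z 0.2034 Ftan 3.71 F@62 3.58 Fz -0.24
```

```bash
echo '[[[0.0042, -0.001, 0, 0, 0, 4], [0.0042, -0.001, 0, 0, 0, 4], [0.0042, -0.001, 0, 0, 0, 4], [0.0042, -0.001, 0, 0, 0, 4], [0.0042, -0.001, 0, 0, 0, 4]]]' | python3 -m pendant
python3 -c "
from h import *
tq()"
echo '[[[0.0042, -0.001, 0, 0, 0, 4], [0.0042, -0.001, 0, 0, 0, 4], [0.0042, -0.001, 0, 0, 0, 4], [0.0042, -0.001, 0, 0, 0, 4], [0.0042, -0.001, 0, 0, 0, 4]]]' | python3 -m pendant
python3 -c "
from h import *
tq()"
echo '[[[0.0042, -0.001, 0, 0, 0, 4], [0.0042, -0.001, 0, 0, 0, 4], [0.0042, -0.001, 0, 0, 0, 4], [0.0042, -0.001, 0, 0, 0, 4], [0.0042, -0.001, 0, 0, 0, 4]]]' | python3 -m pendant
python3 -c "
from h import *
tq()"
```

```text
t: 10.8
position: [0.6222, -0.0212, 0.2034]
eef_rot: [[0.439, 0.898, -0.002], [0.898, -0.439, -0.004], [-0.004, -0.0, -1.0]]
ft_force: [-0.7, -3.8, -0.0]
finger_gap: 0.0005
finger_force: 2.2
t10.80 theta 144.1 radial 0.0606 tang -0.0170 z 0.2034 Ftan 3.74 F@62 3.66 Fz -0.03
t: 11.22
position: [0.6292, -0.0006, 0.2034]
eef_rot: [[0.72, 0.694, -0.004], [0.694, -0.72, -0.003], [-0.005, -0.0, -1.0]]
ft_force: [-2.6, -2.4, 2.8]
finger_gap: 0.0002
finger_force: 2.2
t11.22 theta 124.1 radial 0.0612 tang -0.0174 z 0.2034 Ftan 3.53 F@62 3.49 Fz 2.75
t: 11.63
position: [0.6427, 0.0163, 0.2033]
eef_rot: [[0.914, 0.406, -0.005], [0.406, -0.914, -0.002], [-0.005, -0.0, -1.0]]
ft_force: [-3.6, -2.4, 2.0]
finger_gap: 0.0009
finger_force: 2.2
t11.63 theta 104.1 radial 0.0615 tang -0.0181 z 0.2033 Ftan 4.23 F@62 4.20 Fz 1.97
```

```bash
echo '[[[0.0042, 0.001, 0, 0, 0, 4], [0.0042, 0.0, 0, 0, 0, 4], [0, 0, 0, 0, 0, 0]]]' | python3 -m pendant
python3 -c "
from h import *
tq()"
echo '[[[-0.012, 0, 0, 0, 0, 0], [-0.003, 0, -0.03, 0, 0, 0], [0, 0, -0.03, 0, 0, -7], [0, 0, 0, 0, 0, -7], [0, 0, 0, 0, 0, -7]]]' | python3 -m pendant
python3 -c "
from h import *
goto(-.0513,-.0375,.26,100)"
```

```text
t: 11.88
position: [0.6509, 0.0203, 0.2029]
eef_rot: [[0.961, 0.277, -0.005], [0.277, -0.961, 0.001], [-0.005, -0.003, -1.0]]
ft_force: [-3.7, 2.0, 1.2]
finger_gap: 0.0005
finger_force: 1.8
t11.88 theta 96.2 radial 0.0600 tang -0.0173 z 0.2029 Ftan 2.97 F@62 2.88 Fz 1.20
t: 12.3
position: [0.6402, 0.0148, 0.2663]
eef_rot: [[0.793, 0.61, 0.007], [0.61, -0.793, -0.001], [0.005, 0.005, -1.0]]
ft_force: [0.7, -0.6, 0.8]
finger_gap: 0.0004
finger_force: 0.0
t12.30 press xy [-0.0352  0.0543] z 0.2663 yaw 27.73 tilt 0.38 F(press) [ 0.57 -0.7 ] Fz 0.83 gap 0.000
tool d [-0.057   0.0737  0.0064]
rz -72.27
```

```bash
echo '[[[-0.019, 0.0245, 0, 0, 0, 0], [-0.019, 0.0245, 0, 0, 0, 0], [-0.019, 0.0245, 0, 0, 0, 0], [0, 0, 0, 0, 0, -7.1], [0, 0, 0, 0, 0, -7.1]]]' | python3 -m pendant
echo '[[[0, 0, 0, 0, 0, -7.1], [0, 0, 0, 0, 0, -7.1], [0, 0, 0, 0, 0, -7.1], [0, 0, 0, 0, 0, -7.1], [0, 0, 0, 0, 0, -7.1]]]' | python3 -m pendant
echo '[[[0, 0, 0, 0, 0, -7.1], [0, 0, 0, 0, 0, -7.1], [0, 0, 0, 0, 0, -7.1], [0, 0, 0, 0, 0, -1.2], [0, 0, 0, 0, 0, 0]]]' | python3 -m pendant
python3 - <<'E'
from h import *
import cv2
goto(-.0513,-.0375,.204,100)
f=bot.grab_frame("side")[120:310,240:430,::-1]; cv2.imwrite("pics/side2.png",cv2.resize(f,(600,600),interpolation=cv2.INTER_CUBIC))
E
```

```text
t: 12.72
position: [0.6378, -0.0802, 0.2634]
eef_rot: [[0.621, 0.784, 0.001], [0.784, -0.621, -0.001], [0.0, 0.001, -1.0]]
ft_force: [-0.4, 0.5, -0.0]
finger_gap: 0.0003
finger_force: 0.0
t: 13.13
position: [0.6379, -0.0782, 0.2635]
eef_rot: [[0.048, 0.999, 0.001], [0.999, -0.048, -0.001], [-0.0, 0.001, -1.0]]
ft_force: [0.2, 0.8, -0.0]
finger_gap: 0.0004
finger_force: 0.0
t: 13.55
position: [0.6377, -0.078, 0.2635]
eef_rot: [[-0.33, 0.944, 0.001], [0.944, 0.33, -0.0], [-0.001, 0.001, -1.0]]
ft_force: [-0.1, 0.1, -0.4]
finger_gap: 0.0009
finger_force: 0.0
t13.55 press xy [-0.0535 -0.0368] z 0.2635 yaw 99.43 tilt 0.05 F(press) [-0.09  0.09] Fz -0.40 gap 0.001
tool d [-0.0011  0.002   0.0595]
rz -0.57
```

View pics/side2.png

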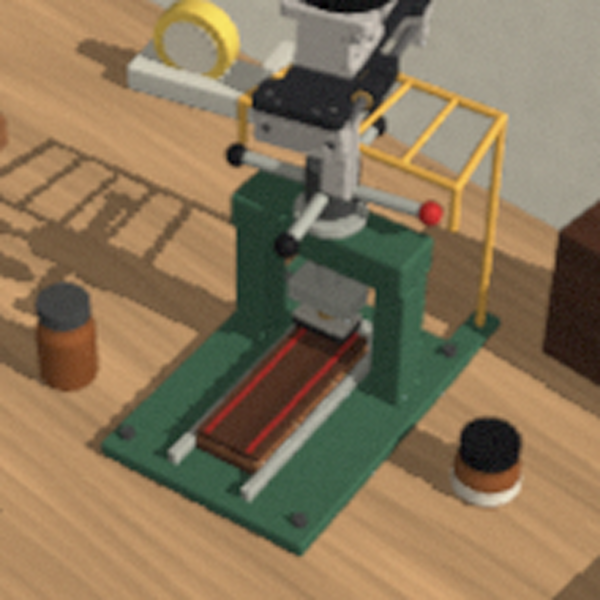

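```bash
cat >> h.py <<'E'
def fitstar(obs,a0): # obs {k:(u,v)} crop px; k quarter index from a0
    from scipy.optimize import minimize_scalar
    def e(a):
        return sum(np.sum((proj("side",W(q,[[.084*np.cos(a+k*np.pi/2),.084*np.sin(a+k*np.pi/2),.207]]))[0]-[240+.3167*u,120+.3167*v])**2) for k,(u,v) in obs.items())
    r=minimize_scalar(e,bounds=(a0-.7,a0+.7),method="bounded"); print("star",np.degrees(r.x),r.fun)
E
python3 -c "
from h import *
fitstar({0:(431,213),3:(285,245),2:(236,155)},np.radians(-80))"
echo '[[[0, 0.002, 0.03, 0, 0, 0], [0, 0, 0.025, 0, 0, 0], [0, 0, 0.005, 0, 0, 0], [0, 0, 0, 0, 0, 0]]]' | python3 -m pendant
python3 -c "
from h import *
tq()"
```

```text
star -82.12894298608754 0.6805386782369732
t: 13.93
position: [0.6381, -0.0768, 0.2015]
eef_rot: [[-0.33, 0.944, -0.004], [0.944, 0.33, 0.001], [0.002, -0.004, -1.0]]
ft_force: [0.6, 0.2, 0.4]
finger_gap: 0.0008
finger_force: 0.0
t13.93 theta 189.4 radial 0.0581 tang -0.0265 z 0.2015 Ftan -0.03 F@62 -0.03 Fz 0.36
```

```bash
echo '[[[0.003, 0, 0, 0, 0, 1.5], [0.003, 0, 0, 0, 0, 0], [0.002, 0, 0, 0, 0, 0], [0.0042, -0.0009, 0, 0, 0, 4], [0.0042, -0.0009, 0, 0, 0, 4]]]' | python3 -m pendant
python3 -c "
from h import *
tq()"
echo '[[[0.0042, -0.0009, 0, 0, 0, 4], [0.0042, -0.0009, 0, 0, 0, 4], [0.0042, -0.0009, 0, 0, 0, 4], [0.0042, -0.0009, 0, 0, 0, 4], [0.0042, -0.0009, 0, 0, 0, 4]]]' | python3 -m pendant
python3 -c "
from h import *
tq()"
echo '[[[0.0042, -0.0009, 0, 0, 0, 4], [0.0042, -0.0009, 0, 0, 0, 4], [0.0042, -0.0009, 0, 0, 0, 4], [0.0042, -0.0009, 0, 0, 0, 4], [0.0042, -0.0009, 0, 0, 0, 4]]]' | python3 -m pendant
python3 -c "
from h import *
tq()"
echo '[[[0.0042, -0.0009, 0, 0, 0, 4], [0.0042, -0.0009, 0, 0, 0, 4], [0.0042, -0.0009, 0, 0, 0, 4], [0.0042, -0.0009, 0, 0, 0, 4], [0.0042, -0.0009, 0, 0, 0, 4]]]' | python3 -m pendant
python3 -c "
from h import *
tq()"
```

```text
t: 14.35
position: [0.6335, -0.0626, 0.2049]
eef_rot: [[-0.168, 0.986, 0.003], [0.986, 0.168, -0.002], [-0.003, 0.002, -1.0]]
ft_force: [0.8, -5.3, -0.6]
finger_gap: 0.0003
finger_force: 2.3
t14.35 theta 179.8 radial 0.0550 tang -0.0211 z 0.2049 Ftan 5.32 F@62 4.72 Fz -0.62
t: 14.77
position: [0.626, -0.0434, 0.2047]
eef_rot: [[0.179, 0.984, -0.002], [0.984, -0.179, -0.005], [-0.005, -0.001, -1.0]]
ft_force: [-4.0, -4.9, 1.2]
finger_gap: 0.0006
finger_force: 2.5
t14.77 theta 159.8 radial 0.0553 tang -0.0211 z 0.2047 Ftan 5.54 F@62 4.94 Fz 1.16
t: 15.18
position: [0.6272, -0.0212, 0.2044]
eef_rot: [[0.505, 0.863, -0.005], [0.863, -0.505, -0.003], [-0.005, -0.003, -1.0]]
ft_force: [-6.3, -2.4, 0.9]
finger_gap: 0.0006
finger_force: 2.6
t15.18 theta 139.8 radial 0.0550 tang -0.0189 z 0.2044 Ftan 5.30 F@62 4.70 Fz 0.92
t: 15.6
position: [0.6361, -0.0007, 0.2042]
eef_rot: [[0.77, 0.638, -0.006], [0.638, -0.77, -0.001], [-0.005, -0.003, -1.0]]
ft_force: [-7.8, -0.0, 1.8]
finger_gap: 0.0004
finger_force: 2.7
t15.60 theta 119.8 radial 0.0553 tang -0.0167 z 0.2042 Ftan 6.01 F@62 5.36 Fz 1.76
```

```bash
echo '[[[0.0042, -0.0009, 0, 0, 0, 4], [0.0042, -0.0009, 0, 0, 0, 4], [0.0042, -0.0009, 0, 0, 0, 4]]]' | python3 -m pendant
python3 -c "
from h import *
tq()"
echo '[[[0.0042, -0.0009, 0, 0, 0, 4], [0.0042, -0.0009, 0, 0, 0, 4]]]' | python3 -m pendant
python3 -c "
from h import *
tq()"
echo '[[[0.003, -0.0009, 0, 0, 0, 3], [0, 0, 0, 0, 0, 0]]]' | python3 -m pendant
python3 -c "
from h import *
tq()"
```

```text
t: 15.85
position: [0.6447, 0.0095, 0.2042]
eef_rot: [[0.885, 0.465, -0.006], [0.465, -0.886, 0.0], [-0.005, -0.003, -1.0]]
ft_force: [-6.6, -0.2, 1.6]
finger_gap: 0.0003
finger_force: 2.8
t15.85 theta 107.8 radial 0.0556 tang -0.0154 z 0.2042 Ftan 5.91 F@62 5.31 Fz 1.62
t: 16.02
position: [0.6513, 0.0149, 0.2042]
eef_rot: [[0.942, 0.337, -0.007], [0.337, -0.942, 0.001], [-0.006, -0.003, -1.0]]
ft_force: [-7.2, 0.7, 3.0]
finger_gap: 0.0005
finger_force: 3.2
t16.02 theta 99.8 radial 0.0557 tang -0.0149 z 0.2042 Ftan 6.57 F@62 5.90 Fz 3.02
t: 16.18
position: [0.6546, 0.0168, 0.2042]
eef_rot: [[0.957, 0.289, -0.005], [0.289, -0.957, 0.001], [-0.005, -0.002, -1.0]]
ft_force: [-5.4, 0.1, 2.1]
finger_gap: 0.0009
finger_force: 2.6
t16.18 theta 96.9 radial 0.0558 tang -0.0141 z 0.2042 Ftan 5.12 F@62 4.61 Fz 2.10
```

```bash
echo '[[[-0.012, 0, 0, 0, 0, 0], [-0.003, 0, -0.03, 0, 0, 0], [0, 0, -0.03, 0, 0, -7], [0, 0, 0, 0, 0, -7], [0, 0, 0, 0, 0, -7]]]' | python3 -m pendant
python3 -c "
from h import *
goto(-.0556,-.0351,.263,98)"
```

```text
t: 16.6
position: [0.6444, 0.0117, 0.2676]
eef_rot: [[0.786, 0.618, 0.007], [0.618, -0.786, -0.001], [0.005, 0.005, -1.0]]
ft_force: [-0.3, -0.2, 0.0]
finger_gap: 0.0002
finger_force: 0.0
t16.60 press xy [-0.0316  0.0504] z 0.2676 yaw 28.37 tilt 0.42 F(press) [-0.31 -0.14] Fz 0.01 gap 0.000
tool d [-0.0617  0.0638  0.0046]
rz -69.63
```

```bash
echo '[[[-0.0205, 0.0213, 0, 0, 0, 0], [-0.0205, 0.0213, 0, 0, 0, 0], [-0.0205, 0.0213, 0, 0, 0, 0], [0, 0, 0, 0, 0, -7.1], [0, 0, 0, 0, 0, -7.1]]]' | python3 -m pendant
echo '[[[0, 0, 0, 0, 0, -7.1], [0, 0, 0, 0, 0, -7.1], [0, 0, 0, 0, 0, -7.1], [0, 0, 0, 0, 0, -7.1], [0, 0, 0, 0, 0, -7.1]]]' | python3 -m pendant
echo '[[[0, 0, 0, 0, 0, -7.1], [0, 0, 0, 0, 0, -7.1], [0, 0, 0, 0, 0, -6], [0, 0, 0, 0, 0, 0]]]' | python3 -m pendant
python3 - <<'E'
from h import *
import cv2
goto(-.0556,-.0351,.204,98)
f=bot.grab_frame("side")[120:310,240:430,::-1]; cv2.imwrite("pics/side3.png",cv2.resize(f,(600,600),interpolation=cv2.INTER_CUBIC))
E
```

```text
t: 17.02
position: [0.6336, -0.0784, 0.2647]
eef_rot: [[0.612, 0.791, 0.002], [0.791, -0.612, -0.001], [0.001, 0.002, -1.0]]
ft_force: [0.2, 0.3, -0.7]
finger_gap: 0.0003
finger_force: 0.0
t: 17.43
position: [0.6338, -0.0765, 0.2648]
eef_rot: [[0.037, 0.999, 0.002], [0.999, -0.037, -0.0], [-0.0, 0.002, -1.0]]
ft_force: [0.0, -1.3, 0.3]
finger_gap: 0.0006
finger_force: 0.0
t: 17.77
position: [0.6338, -0.0765, 0.2647]
eef_rot: [[-0.307, 0.952, 0.002], [0.952, 0.307, -0.0], [-0.001, 0.002, -1.0]]
ft_force: [-0.1, -0.2, 0.1]
finger_gap: 0.0003
finger_force: 0.0
t17.77 press xy [-0.0571 -0.0346] z 0.2647 yaw 98.01 tilt 0.11 F(press) [-0.17 -0.19] Fz 0.07 gap 0.000
tool d [-0.0006  0.0013  0.0607]
rz 0.01
```

View pics/side3.png

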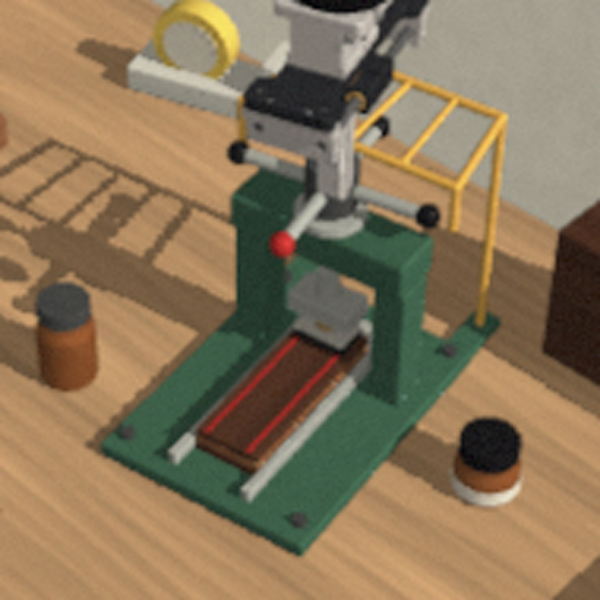

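```bash
python3 -c "
from h import *
fitstar({1:(428,215),0:(283,243),3:(237,152)},np.radians(-173))"
echo '[[[0, 0.001, 0.03, 0, 0, 0], [0, 0, 0.025, 0, 0, 0], [0, 0, 0.005, 0, 0, 0], [0.003, 0, 0, 0, 0, 1.5], [0.003, 0, 0, 0, 0, 0]]]' | python3 -m pendant
python3 -c "
from h import *
tq()"
echo '[[[0.002, 0, 0, 0, 0, 0], [0.0021, -0.0004, 0, 0, 0, 2], [0.0021, -0.0004, 0, 0, 0, 2], [0.0021, -0.0004, 0, 0, 0, 2], [0.0021, -0.0004, 0, 0, 0, 2]]]' | python3 -m pendant
python3 -c "
from h import *
tq()"
```

```text
star -174.0395150387693 1.1722550130608203
t: 18.23
position: [0.6328, -0.0705, 0.2037]
eef_rot: [[-0.277, 0.961, -0.0], [0.961, 0.277, 0.0], [0.0, -0.0, -1.0]]
ft_force: [0.8, -0.4, 0.8]
finger_gap: 0.0005
finger_force: 0.0
t18.23 theta 186.3 radial 0.0599 tang -0.0221 z 0.2037 Ftan 0.64 F@62 0.62 Fz 0.78
t: 18.65
position: [0.6295, -0.0619, 0.205]
eef_rot: [[-0.142, 0.99, 0.003], [0.99, 0.142, -0.003], [-0.004, 0.002, -1.0]]
ft_force: [0.4, -5.6, -1.2]
finger_gap: 0.0004
finger_force: 2.2
t18.65 theta 178.3 radial 0.0583 tang -0.0213 z 0.2050 Ftan 5.57 F@62 5.24 Fz -1.23
```

```bash
echo '[[[0.0021, -0.0004, 0, 0, 0, 2], [0.0021, -0.0004, 0, 0, 0, 2], [0.0021, -0.0004, 0, 0, 0, 2], [0.0021, -0.0004, 0, 0, 0, 2]]]' | python3 -m pendant
python3 -c "
from h import *
tq()"
echo '[[[0.0021, -0.0004, 0, 0, 0, 2], [0.0021, -0.0004, 0, 0, 0, 2], [0.0021, -0.0004, 0, 0, 0, 2], [0.0021, -0.0004, 0, 0, 0, 2]]]' | python3 -m pendant
python3 -c "
from h import *
tq()"
```

```text
t: 18.98
position: [0.6259, -0.0549, 0.2049]
eef_rot: [[-0.002, 1.0, 0.0], [1.0, 0.002, -0.005], [-0.005, 0.0, -1.0]]
ft_force: [-2.8, -5.5, 1.4]
finger_gap: 0.0005
finger_force: 2.3
t18.98 theta 170.3 radial 0.0583 tang -0.0221 z 0.2049 Ftan 5.49 F@62 5.16 Fz 1.45
t: 19.32
position: [0.6235, -0.0465, 0.2047]
eef_rot: [[0.137, 0.991, -0.003], [0.991, -0.137, -0.005], [-0.005, -0.002, -1.0]]
ft_force: [-4.1, -5.3, 1.0]
finger_gap: 0.0004
finger_force: 2.7
t19.32 theta 162.3 radial 0.0582 tang -0.0221 z 0.2047 Ftan 5.77 F@62 5.42 Fz 1.03
```

```bash
echo '[[[0.0021, -0.0004, 0, 0, 0, 2], [0.0021, -0.0004, 0, 0, 0, 2], [0.0021, -0.0004, 0, 0, 0, 2], [0.0021, -0.0004, 0, 0, 0, 2]]]' | python3 -m pendant
python3 -c "
from h import *
tq()"
```

```text
t: 19.65
position: [0.622, -0.0387, 0.2046]
eef_rot: [[0.273, 0.962, -0.006], [0.962, -0.273, -0.007], [-0.008, -0.004, -1.0]]
ft_force: [-7.5, -7.3, 2.5]
finger_gap: 0.0003
finger_force: 4.0
t19.65 theta 154.3 radial 0.0582 tang -0.0228 z 0.2046 Ftan 9.04 F@62 8.48 Fz 2.53
```

```bash
echo '[[[0.0021, -0.0004, 0, 0, 0, 2]]]' | python3 -m pendant
python3 -c "
from h import *
tq()"
echo '[[[0.0021, -0.0004, 0, 0, 0, 2]]]' | python3 -m pendant
python3 -c "
from h import *
tq()"
```

```text
t: 19.73
position: [0.6219, -0.0367, 0.2046]
eef_rot: [[0.307, 0.952, -0.006], [0.952, -0.307, -0.007], [-0.009, -0.004, -1.0]]
ft_force: [-7.9, -8.1, 3.1]
finger_gap: 0.0006
finger_force: 4.3
t19.73 theta 152.3 radial 0.0580 tang -0.0230 z 0.2046 Ftan 10.12 F@62 9.47 Fz 3.14
t: 19.82
position: [0.6217, -0.0347, 0.2046]
eef_rot: [[0.34, 0.941, -0.007], [0.941, -0.34, -0.007], [-0.009, -0.005, -1.0]]
ft_force: [-8.8, -6.5, 3.7]
finger_gap: 0.0004
finger_force: 4.6
t19.82 theta 150.3 radial 0.0581 tang -0.0232 z 0.2046 Ftan 9.11 F@62 8.53 Fz 3.70
```

```bash
echo '[[[-0.006, 0, 0, 0, 0, 0], [-0.01, 0, 0, 0, 0, 0], [0, 0, -0.03, 0, 0, 0], [0, 0, -0.04, 0, 0, 0], [0, 0, -0.03, 0, 0, 0]]]' | python3 -m pendant
echo '[[[-0.02, -0.035, 0, 0, 0, 0], [-0.02, -0.035, 0, 0, 0, 0], [-0.02, -0.035, 0, 0, 0, 0], [0, 0, 0, 0, 0, 0], [0, 0, 0, 0, 0, 0]]]' | python3 -m pendant
python3 - <<'E'
from h import *
import cv2
stat()
f=bot.grab_frame("side")[120:310,240:430,::-1]; cv2.imwrite("pics/side4.png",cv2.resize(f,(600,600),interpolation=cv2.INTER_CUBIC))
E
```

```text
t: 20.23
position: [0.6206, -0.0469, 0.3064]
eef_rot: [[0.338, 0.941, 0.003], [0.941, -0.338, -0.0], [0.001, 0.003, -1.0]]
ft_force: [1.7, -0.2, 1.0]
finger_gap: 0.0004
finger_force: 0.0
t: 20.65
position: [0.4998, -0.0677, 0.305]
eef_rot: [[0.339, 0.941, 0.003], [0.941, -0.339, -0.0], [0.001, 0.003, -1.0]]
ft_force: [0.8, -0.6, 0.7]
finger_gap: 0.0005
finger_force: 0.0
t20.65 press xy [-0.1876 -0.003 ] z 0.3050 yaw 60.33 tilt 0.19 F(press) [ 0.72 -0.69] Fz 0.71 gap 0.000
```

View pics/side4.png

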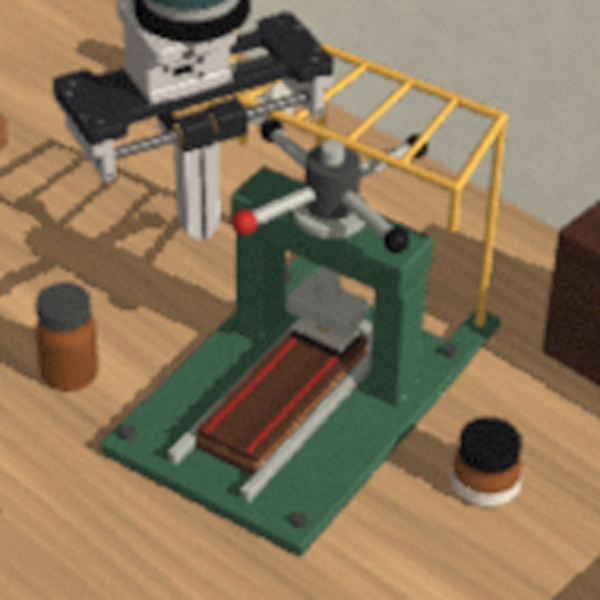

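The pad rests on the blank, with its front end still at about (230,455). The red spoke has stopped at (246,222), the jars have not moved, and the fingers are clear of everything.

```bash
python3 -c "
from cell import bot
print(bot.finish_job())"
```

```text
the job is handed in; nothing more can be done
None
```

The job is handed in, with no verdict shown: the blank was pushed until it stopped dead at the back stop (about 8 N), then clamped at an estimated 35–40 N, the spoke push having risen to roughly 1.7 to 2 times its free-running value.

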